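# Reseat a tube in the push-latch tube reader

### The arm

A 6-joint arm with a two-finger parallel gripper is mounted at the origin on the work surface; the furniture and walls round the work are solid. World frame = base frame: x ahead of the robot, y to its left, z up, the work surface at z = 0. Lengths are in m, angles in rad, forces in N, time in s.
With the tool pointing down it reaches from about 0.275 to 0.725 m from the base axis. Payload 15.9 kg.
Tool frame: the origin (TCP) lies at the very end of the fingers, on their centre line; the grasp point (between the pads) lies 19 mm behind it (env.hold_point_z is the distance from the TCP to the grasp point, in m); z points along the fingers, y is the direction in which the jaws open and shut (so a half turn about z gives the same grasp; the last joint's range is limited). The gripper opens to 85 mm and grips with 20 to 120 N. Pads are 22 mm wide; open, the fingers measure 114 mm over their backs; the gripper's body (76 mm by 85 mm) begins 54 mm behind the grasp point. The pads swing forward as they close: fully open they stand 13 mm farther back than shut.
Start: joints at [-1.306, 0.213, -0.034, 1.323, 0, 1.571], TCP at [0.131, -0.483, 0.231] pointing down, gripper open.
Joint ranges: [-2.98, 2.98], [-0.74, 1.72], [-1.14, 1.35], [-2.1, 2.04], [-1.57, 1.44], [-3.14, 3.14]. Speed limits (rad/s): [1.89, 1.89, 2.39, 2.57, 3.14, 3.14].

### API

Orientations are given as a unit quaternion [w, x, y, z].
In Python, from bench import sense, viewer, env gives the robot as it stands. The module is installed in compiled form; this text tells all that it offers.
- The arm moves only by the tool play_rows, never from a script. Its argument "deltas" is a list that holds one entry, the list of rows, each a list of 7 numbers: the shift along the tool's x, y, z in units of 25 mm (1.0 is 25 mm), then the turn, a rotation vector about the tool's x, y, z in degrees, then the opening, from 0 (shut) to 1 (fully open). In form: [[[dx, dy, dz, ax, ay, az, grip], ...]]. A call has 1 to 12 rows; each row shifts and turns the commanded pose from where the row before left it, along the tool's axes as they then stand; what a row does not reach is not made up. A row lasts 1/10 s, in which the tool goes at most 50 mm and 8.59 degrees, less where a joint would pass 70% of its speed; a pose out of reach is approached as far as the arm can. A call is refused whole if a number of a shift passes 1 or a number of a turn 8.59, either way. A call with a gripper value outside its range is refused whole. The fingers move at their own pace and stop on an object; the grip force is fixed at half the most. Time passes only in rows, so rows that do not move let the fingers close. It gives the time, the measured TCP pose, the force and the opening at its end, in the units of the state.
- sense(): the state, without advancing time (a new reading comes with each control period).
- viewer.get_image(name): name is "side" or "top"; returns a dict with "image" (384x512x3 uint8, red, green, blue), "fov_y" (degrees; the focal length in pixels is half the picture's height over the tangent of half this angle, whatever the lens; pixels are square), "cx", "cy" (the principal point, pixels), "R" (3x3) and "t" (3): a world point X has camera coordinates R X + t. Camera axes: x right, y down, z forward; pixel columns grow to the right and rows downward; lengths in m; the calibration is good to about 2 mm. A picture is of the moment at which its call begins. There is no depth.
- env.close_job(): hands the job in, once; it reports no verdict.
Trained networks look in a picture, given as the dict that the camera call returned (one of the last four; its "shot" number tells which), for a name from the list of things; names that differ only in an ending like _2 or _b are one class to them, and where a whole thing is asked for, a point or a joint stands for the part that bears it (a point fixed in the world has none). Each returns a list of dicts, best first, with "p" (0 to 1); they miss things now and then, are a little off and sometimes report something else, mostly with a low value. They report only what shows in the picture. A call takes as long as a camera call.
- viewer.search_frame(name, picture): "location" ([column, row] in pixels, amid what is visible of it).
- viewer.masks_of(name, picture): "mask" (384x512 bool, what is visible of it) and "location" ([column, row] in pixels, amid what is visible of it).
- viewer.pinpoint(name, picture): "location" ([column, row] in pixels: a listed point, or the origin of a listed thing).
The state is a dict: "t": time; "joint_pos": joint angles; "joint_velocities": joint speeds; "tau": joint torques, N m; "tool_pos": TCP position; "eef_rot": TCP orientation; "wrist_force": force on the tool from outside, world axes, zero at the start; "ft_torque": the same for the moment, N m; "finger_gap": finger opening in m.
Only numpy, scipy, OpenCV 4.12 (cv2) and the standard library are available. Lean on these libraries where they do the work, as an engineer would, in place of code of your own. Each camera call takes 0.05 s, during which the arm holds its last target. There are 200 camera calls.

### The job

One blood tube in the bench reader stands proud of the other two. Press down on the front of the reader's lid so that its push latch lets go and the lid springs open, push the proud tube straight down with the fingertips until it is fully home, then swing the lid back down and press it until it latches shut. Only touch and push: do not pull up or carry any tube, and leave the dropper bottle, the vial and the forceps beside the reader where they are.

Things in the scene. Friction and masses are not known exactly. Their poses are not given: they have to be found in the camera images.
- reader: White tube reader fixed on the worktop, 200 mm deep (x), 190 wide (y), 131 high, turned up to 0.25 rad. Origin: centre of its underside; x points from its front (sloping panel with dark screen and keys, towards the robot) to its rear, z up. The lid lies between two side walls 10 mm thick, top z = 131 mm, 170 mm apart inside; under it is a basin 80 mm (x) by 170 mm holding the tubes.
- lid (a joint): Lid angle about its rear hinge, rad: 0 (within 0.006) latched, positive open, 1.75 fully open (10 degrees past upright), -0.044 hard stop. A spring drives it open, damped, about 2 s. Push-push latch: press the shut lid's front down 4 mm (4 N; stop at 4.8 mm), let go: it opens. Swing it down (2 to 5 N at the front) and press past 0 as deep, let go: it latches at 0. Too shallow: no change.
- lid_press (a point): Spot to press on the lid's outer (top) face, marked by three short ridges: middle line, 110 mm from the hinge axis, 15 mm inside the front edge; it moves with the lid. The lid is a flat plate 119 x 166 x 9 mm with a clear window, outer face 4.5 mm above the hinge axis when shut. A small steel latch pin hangs 33 mm below the plate at the middle of its front.
- lid_hinge (a point): Middle of the lid's hinge axis, fixed on the reader, 75 mm behind its origin and 125.5 mm above the worktop; the axis runs along the reader's y. The lid reaches 125 mm from the axis. Behind the hinge the reader is 119 mm high and ends 25 mm behind it.
- tube_a (a joint): Blood tube a, one of three alike (79 mm long, cap 18 mm in diameter) upright in the reader's wells; which well varies. Value: height above its seat in m, 0 = fully home, cap on collar; up is positive. Starts 10 to 13 mm proud. The well grips it with 3 N of friction: it stays where left, a downward push of 4 to 8 N moves it, hard stop at 0.
- tube_b (a joint): Blood tube b, one of three alike (79 mm long, cap 18 mm in diameter) upright in the reader's wells; which well varies. Value: height above its seat in m, 0 = fully home, cap on collar; up is positive. Starts home. The well grips it with 3 N of friction: it stays where left, a downward push of 4 to 8 N moves it, hard stop at 0.
- tube_c (a joint): Blood tube c, one of three alike (79 mm long, cap 18 mm in diameter) upright in the reader's wells; which well varies. Value: height above its seat in m, 0 = fully home, cap on collar; up is positive. Starts home. The well grips it with 3 N of friction: it stays where left, a downward push of 4 to 8 N moves it, hard stop at 0.
- cap_a (a point): Centre of the flat top of tube a's cap. With the tube home it lies 100 mm above the worktop (15 mm below the front wall's top). The wells stand 45 mm apart in a row along the reader's y, 61 mm in front of the hinge axis.
- cap_b (a point): Centre of the flat top of tube b's cap. With the tube home it lies 100 mm above the worktop (15 mm below the front wall's top). The wells stand 45 mm apart in a row along the reader's y, 61 mm in front of the hinge axis.
- cap_c (a point): Centre of the flat top of tube c's cap. With the tube home it lies 100 mm above the worktop (15 mm below the front wall's top). The wells stand 45 mm apart in a row along the reader's y, 61 mm in front of the hinge axis.
- dropper: Dropper bottle, 29 mm in diameter, 104 mm high, standing loose to the right (-y) of the reader, its middle 65 to 90 mm from the reader's side; origin at the centre of its underside. Leave alone.
- vial: Screw-cap vial, 30 mm in diameter, 73 mm high, standing loose to the right of the reader, farther back; origin at the centre of its underside. Leave alone.
- forceps: Steel forceps, 128 mm long, 10 mm high, lying loose on the worktop close to the reader's left (+y) side, along it; origin at the centre of the underside. Leave alone.
- latch_mouth (a point): Middle of the top of the basin's front wall (28 mm thick, top 115 mm above the worktop), with the slot into which the lid's latch pin dips. The shut lid's underside stands 6 mm above it.

How it is judged:
By the outcome, as a careful person would: the job done as asked, in the order asked, and still so for the second after the job is handed in, with the robot touching nothing.
It also fails if it takes over 54 s, if anything falls off the work surface, if the arm or the gripper's body presses on something with over 40 N, if the wrist force passes 120 N, or if a joint passes its speed limit or range.

## Working session

There is one attempt and no reset: what is moved stays moved. The work goes in short steps, Python scripts to look and compute and a tool call to move; the robot and the scene stay as the last step left them, time stands still between calls to the robot, and variables do not carry over. Pictures are saved under pics/ and viewed, about 8 in all and at most 12, crops included, and the job is handed in when it is done.

Besides the shell and the picture viewer there is one more tool, called after "Emit:" by a JSON object that holds its "op" and its "data", one argument or row to a line. play_rows: Moves the arm, as the interface text tells. Its arguments: {"type":"object","properties":{"deltas":{"type":"array"}},"required":["deltas"]}

```bash
mkdir -p pics; cat > h.py <<'E'
import numpy as np, cv2
from bench import sense, viewer, env
from scipy.optimize import least_squares
def K(p):
    f=p["image"].shape[0]/2/np.tan(np.radians(p["fov_y"])/2); return f,p["cx"],p["cy"]
def proj(p,X):
    c=np.array(p["R"])@np.asarray(X,float)+np.array(p["t"]).ravel(); f,cx,cy=K(p)
    return np.array([cx+f*c[0]/c[2],cy+f*c[1]/c[2]])
def onz(p,uv,z):
    f,cx,cy=K(p);R=np.array(p["R"]);t=np.array(p["t"]).ravel()
    o=-R.T@t; d=R.T@np.array([(uv[0]-cx)/f,(uv[1]-cy)/f,1]); return o+d*(z-o[2])/d[2]
def tri(ps,uvs):
    return least_squares(lambda X:np.concatenate([proj(p,X)-u for p,u in zip(ps,uvs)]),[.5,0,.1]).x
def save(p,n,crop=None,s=1.5):
    im=p["image"]
    if crop: a,b,c,d=crop; im=im[b:d,a:c]
    cv2.imwrite("pics/"+n,cv2.resize(im[...,::-1],None,fx=s,fy=s,interpolation=2))
E
python3 - <<'E'
from h import *
P={n:viewer.get_image(n) for n in("side","top")}
for n,p in P.items():
    save(p,n+"0.png"); print(n,K(p),(-np.array(p["R"]).T@np.array(p["t"]).ravel()).round(3))
    for o in "reader lid_press lid_hinge latch_mouth cap_a cap_b dropper vial forceps".split():
        print(o,[(np.round(d["location"],1).tolist(),round(d["p"],2)) for d in viewer.pinpoint(o,p)][:4])
print(sense())
E
```

```text
side (np.float64(443.8466384490183), 261.8802861105631, 201.38094033073128) [ 0.649 -0.44   1.011]
reader [([242.5, 188.1], 0.71)]
lid_press [([227.2, 159.5], 0.67)]
lid_hinge [([273.8, 171.0], 0.73)]
latch_mouth [([226.1, 162.2], 0.78)]
cap_a []
cap_b []
dropper [([218.3, 249.5], 0.6)]
vial [([243.8, 260.7], 0.61)]
forceps []
top (np.float64(426.17348092298346), 261.09197366442123, 195.01969465934832) [0.454 0.032 0.947]
reader [([227.9, 220.1], 0.68)]
lid_press [([221.9, 234.8], 0.77)]
lid_hinge [([225.4, 177.3], 0.94), ([307.2, 198.4], 0.69)]
latch_mouth [([223.1, 233.5], 0.95)]
cap_a [([306.6, 227.6], 0.46)]
cap_b [([306.6, 227.6], 0.46)]
dropper [([307.3, 227.0], 0.61)]
vial [([308.3, 197.0], 0.6), ([220.7, 235.7], 0.33)]
forceps [([221.9, 235.8], 0.49), ([160.0, 202.7], 0.42)]
{'t': 1.0, 'joint_pos': array([-1.30600460e+00,  2.12866538e-01, -3.44073898e-02,  1.32349989e+00,
       -1.24047095e-06,  1.57077311e+00]), 'joint_velocities': array([ 0.00093349,  0.00030922, -0.0005755 ,  0.00013409, -0.00061044,
        0.00010833]), 'tau': array([ 1.61290387e-03, -6.85963726e+01,  4.87341142e+01,  7.89975657e-04,
        1.88062336e-04,  7.68831433e-05]), 'tool_pos': array([ 0.13084912, -0.48255651,  0.23131963]), 'eef_rot': array([1.12389815e-05, 9.91246929e-01, 1.32020925e-01, 8.70907029e-07]), 'wrist_force': array([ 0.12316738, -1.29580783, -0.8192297 ]), 'ft_torque': array([ 0.06591712, -0.01916866,  0.04117634]), 'finger_gap': 0.08532458694853576}
```

View pics/top0.png

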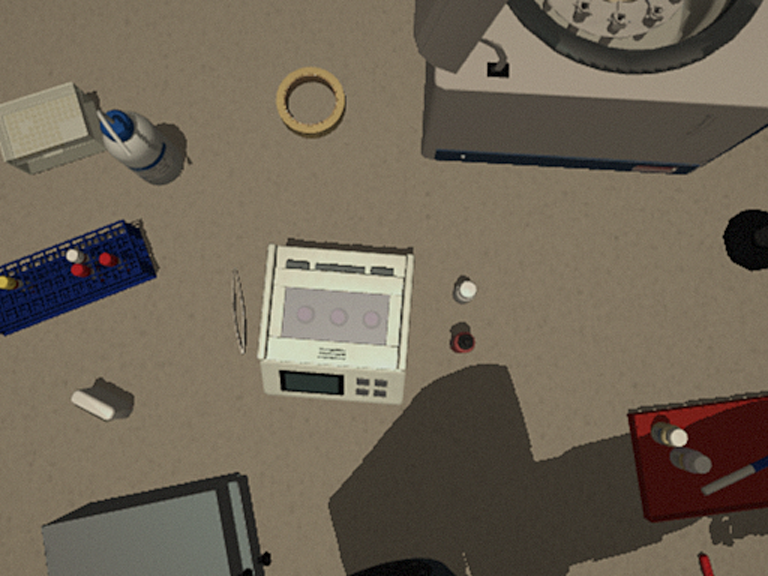

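View pics/side0.png

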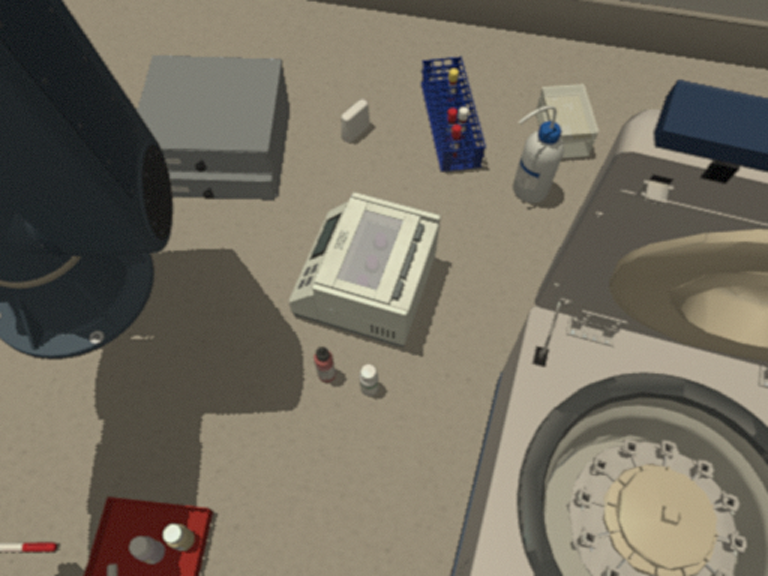

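```bash
python3 - <<'E'
from h import *
T=viewer.get_image("top");S=viewer.get_image("side")
obs=[]
loc={"reader":(0,0,0),"lid_press":(-.035,0,.130),"lid_hinge":(.075,0,.1255),"latch_mouth":(-.049,0,.115)}
for p in(T,S):
  for n in loc:
    d=viewer.pinpoint(n,p)
    if d: obs.append((p,n,np.array(d[0]["location"])))
def W(v,l): c,s=np.cos(v[2]),np.sin(v[2]); return [v[0]+c*l[0]-s*l[1],v[1]+s*l[0]+c*l[1],l[2]]
f=lambda v:np.concatenate([proj(p,W(v,loc[n]))-u for p,n,u in obs])
r=least_squares(f,[.4,.05,0],loss="soft_l1")
print(r.x,f(r.x).round(1).reshape(-1,2).tolist())
for n,l in loc.items(): print(n,np.round(W(r.x,l),4))
for p in (T,S):
  print([proj(p,W(r.x,(x,y,.131))).round().tolist() for x in(-.05,.075) for y in(-.095,.095)])
E
```

```text
[ 0.49693697  0.09941822 -0.0072767 ] [[0.4, -6.6], [-0.8, -0.6], [-1.4, -0.8], [3.6, 4.3], [0.4, -0.6], [-1.1, 2.7], [-5.2, -0.8]]
reader [0.4969 0.0994 0.    ]
lid_press [0.4619 0.0997 0.13  ]
lid_hinge [0.5719 0.0989 0.1255]
latch_mouth [0.4479 0.0998 0.115 ]
[[273.0, 241.0], [174.0, 243.0], [272.0, 176.0], [174.0, 178.0]]
[[210.0, 195.0], [230.0, 129.0], [264.0, 206.0], [280.0, 138.0]]
```

```bash
python3 - <<'E'
from h import *
T=viewer.get_image("top");save(T,"t1.png",(150,145,290,285),4.2)
E
```

```text
(no output)
```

View pics/t1.png

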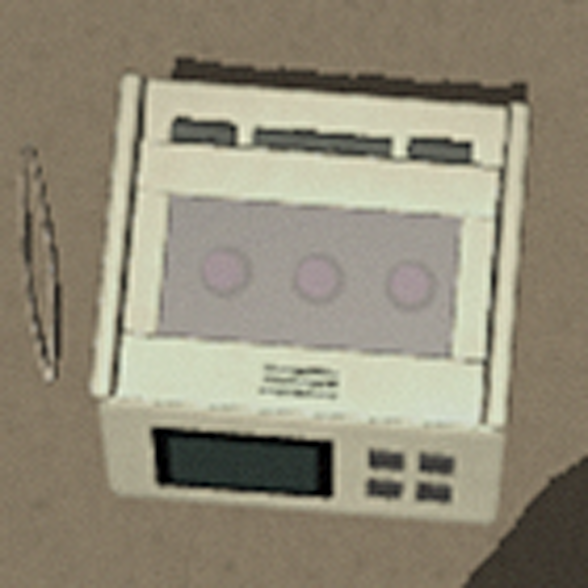

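```bash
python3 - <<'E'
from h import *
T=viewer.get_image("top");S=viewer.get_image("side")
g=lambda u,v:(150+u/4.2,145+v/4.2)
for n,u,z in [("LF",(95,393),.131),("LR",(125,75),.131),("RR",(525,103),.131),("RF",(500,427),.131),("ridge",(302,381),.13),("capL",(225,272),.1),("capM",(318,278),.1),("capR",(410,285),.1),("hingeL",(140,147),.13),("hingeR",(500,160),.13)]:
    print(n,onz(T,g(*u),z).round(4))
# side: ridges & caps in 1.5x pic
for n,u,z in [("ridge",(340,240),.13),("capM?",(372,266),.1),("capL?",(380,242),.1)]:
    print(n,onz(S,(u[0]/1.5,u[1]/1.5),z).round(4))
save(S,"s1.png",(180,110,320,240),4.2)
print(onz(S,viewer.pinpoint("dropper",S)[0]["location"],0),onz(S,viewer.pinpoint("vial",S)[0]["location"],0))
E
```

```text
LF [0.4555 0.1964 0.131 ]
LR [0.6009 0.1816 0.131 ]
RR [ 0.583  -0.0023  0.131 ]
RF [0.4351 0.0135 0.131 ]
ridge [0.4583 0.1028 0.13  ]
capL [0.5108 0.1408 0.1   ]
capM [0.5068 0.0969 0.1   ]
capR [0.5023 0.0534 0.1   ]
hingeL [0.5674 0.1752 0.13  ]
hingeR [0.5569 0.0099 0.13  ]
ridge [0.4605 0.1048 0.13  ]
capM? [0.5155 0.0865 0.1   ]
capL? [0.5183 0.1334 0.1   ]
[ 0.48015853 -0.07065651  0.        ] [ 0.5410871  -0.08441006  0.        ]
```

View pics/s1.png

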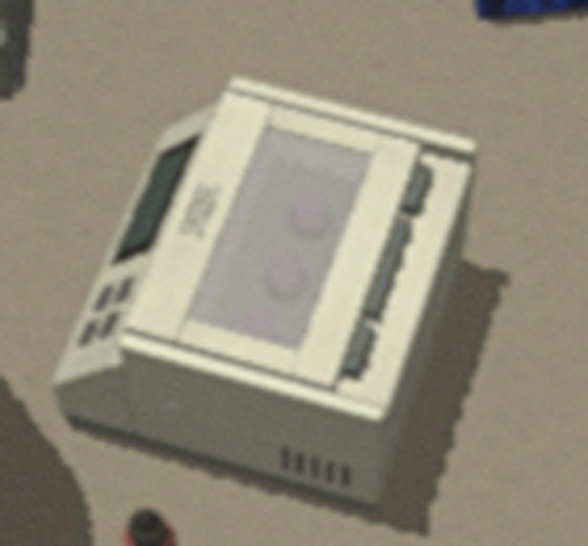

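Emit:
{"op": "play_rows", "data": {
  "deltas": [
    [[0,0,0,0,0,7,0],[0,0,0,0,0,7,0],[0,0,0,0,0,6.9,0],[0.43,-0.95,0,0,0,0,0],[0.43,-0.95,0,0,0,0,0],[0.43,-0.95,0,0,0,0,0],[0.43,-0.95,0,0,0,0,0],[0.43,-0.95,0,0,0,0,0],[0.43,-0.95,0,0,0,0,0],[0.43,-0.95,0,0,0,0,0],[0.43,-0.95,0,0,0,0,0],[0.43,-0.95,0,0,0,0,0]]
  ]
}}

```text
t: 2.95
tool_pos: [0.2488, -0.2786, 0.2314]
eef_rot: [0.0, 0.999, -0.05, 0.0]
wrist_force: [-0.3, 0.4, 0.1]
finger_gap: 0.0002
```

Emit:
{"op": "play_rows", "data": {
  "deltas": [
    [[0.43,-0.95,0,0,0,0,0],[0.43,-0.95,0,0,0,0,0],[0.43,-0.95,0,0,0,0,0],[0.43,-0.95,0,0,0,0,0],[0.43,-0.95,0,0,0,0,0],[0.43,-0.95,0,0,0,0,0],[0.43,-0.95,0,0,0,0,0],[0.43,-0.95,0,0,0,0,0],[0.43,-0.95,0,0,0,0,0],[0.43,-0.95,0,0,0,0,0],[0.43,-0.95,0,0,0,0,0],[0.43,-0.95,0,0,0,0,0]]
  ]
}}

```text
t: 4.15
tool_pos: [0.4041, -0.026, 0.2315]
eef_rot: [-0.008, 0.999, -0.038, 0.0]
wrist_force: [-0.1, -0.7, -0.2]
finger_gap: 0.0001
```

```bash
cat >> h.py <<'E'
from scipy.spatial.transform import Rotation
O=np.array([.4942,.1002,0]);YAW=-.1
def w(l): c,s=np.cos(YAW),np.sin(YAW); return O+np.array([c*l[0]-s*l[1],s*l[0]+c*l[1],l[2]])
def loc(X): d=np.asarray(X)-O; c,s=np.cos(YAW),np.sin(YAW); return np.array([c*d[0]+s*d[1],-s*d[0]+c*d[1],d[2]])
def to(l):
    s=sense(); q=s["eef_rot"]; R=Rotation.from_quat([q[1],q[2],q[3],q[0]])
    print("t",s["t"],"local",loc(s["tool_pos"]).round(4),"toolx yaw",np.degrees(np.arctan2(*R.as_matrix()[[1,0],0])).round(2),"z",R.as_matrix()[:,2].round(3),"F",s["wrist_force"].round(1))
    print("delta units",(R.inv().apply(w(l)-s["tool_pos"])/.025).round(2))
E
python3 -c "
from h import *
to((-.035,0,.145))"
```

```text
t 4.15 local [-0.077  -0.1345  0.2315] toolx yaw -4.3 z [ 0.001  0.016 -1.   ] F [-0.1 -0.7 -0.2]
delta units [ 1.81 -5.28  3.55]
```

Emit:
{"op": "play_rows", "data": {
  "deltas": [
    [[0.2,-0.7,0.1,0,0,0,0],[0.2,-0.7,0.4,0,0,0,0],[0.2,-0.7,0.5,0,0,0,0],[0.2,-0.7,0.5,0,0,0,0],[0.2,-0.7,0.5,0,0,0,0],[0,0,0.4,0,0,0,0],[0,0,0,0,0,0,0],[0,0,0,0,0,0,0]]
  ]
}}

```text
t: 4.95
tool_pos: [0.4309, 0.0099, 0.1743]
eef_rot: [-0.029, 1.0, -0.009, -0.0]
wrist_force: [0.3, -0.0, 0.8]
finger_gap: 0.0
```

```bash
python3 -c "
from h import *
to((-.035,0,.145))"
```

```text
t 4.95 local [-0.054  -0.0962  0.1743] toolx yaw -1.07 z [ 0.     0.058 -0.998] F [ 0.3 -0.   0.8]
delta units [ 1.07 -3.7   1.39]
```

```bash
python3 - <<'E'
from h import *
s=sense();print(s["joint_pos"].round(3),s["joint_velocities"].round(3),s["tau"].round(1),s["ft_torque"],s["wrist_force"])
p=viewer.get_image("side");save(p,"s2.png",(0,0,384,288),2)
E
```

```text
[-0.02   0.092 -0.324  1.155  0.058  3.141] [-0.002 -0.007  0.015  0.005  0.002  0.001] [  0.2 -54.6  46.3  -0.3   0.3   0. ] [-0.04122397 -0.04485653  0.04762373] [ 0.32083208 -0.03286833  0.77334765]
```

View pics/s2.png

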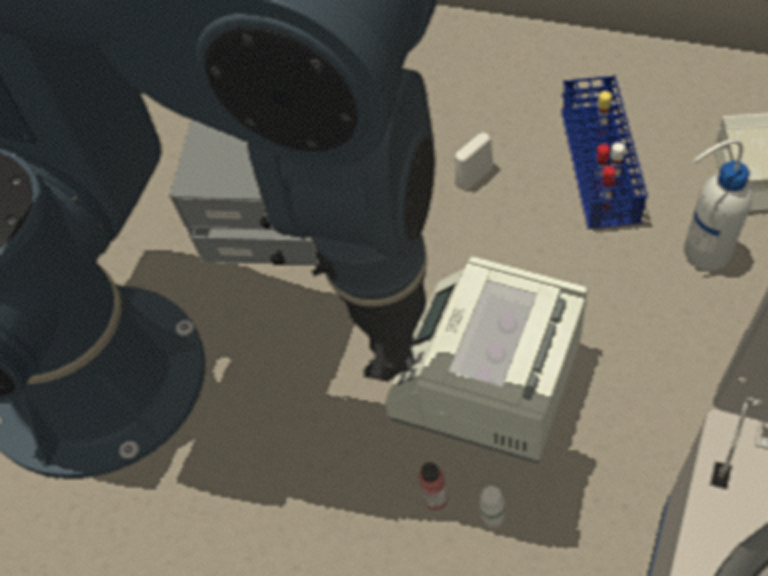

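Emit:
{"op": "play_rows", "data": {
  "deltas": [
    [[0,0,-0.4,0,0,-8.5,0],[0,0,0,0,0,-8.5,0],[0,0,0,0,0,-8.5,0],[0,0,0,0,0,-8.5,0],[0,0,0,0,0,-8.5,0],[0,0,0,0,0,-8.5,0],[0,0,0,0,0,-8.5,0],[0,0,0,0,0,-8.5,0],[0,0,0,0,0,-8.5,0],[0,0,0,0,0,-8.5,0],[0,0,0,0,0,-8.5,0]]
  ]
}}

```text
t: 6.1
tool_pos: [0.4314, 0.0093, 0.185]
eef_rot: [-0.019, 0.689, 0.724, 0.022]
wrist_force: [0.3, -0.4, 0.1]
finger_gap: 0.0001
```

Emit:
{"op": "play_rows", "data": {
  "deltas": [
    [[0,0,0,0,0,-8.5,0],[0,0,0,0,0,-8.5,0],[0,0,0,0,0,-8.5,0],[0,0,0,0,0,-8.5,0],[0,0,0,0,0,-8.5,0],[0,0,0,0,0,-8.5,0],[0,0,0,0,0,-8.5,0],[0,0,0,0,0,-8.5,0],[0,0,0,0,0,-8.5,0],[0,0,0,0,0,-5,0],[0,0,0,0,0,0,0]]
  ]
}}

```text
t: 7.2
tool_pos: [0.4314, 0.0093, 0.1849]
eef_rot: [-0.001, 0.052, 0.998, 0.029]
wrist_force: [-0.6, 0.2, -0.5]
finger_gap: 0.0004
```

```bash
cat >> h.py <<'E'
def rot(tilt=0):
    # target: tool x along -reader x, z down; tilt>0 leans gripper body toward the robot. Prints rotvec in tool axes, deg
    q=sense()["eef_rot"]; R=Rotation.from_quat([q[1],q[2],q[3],q[0]])
    G=Rotation.from_euler("z",YAW)*Rotation.from_euler("y",-tilt,degrees=True)*Rotation.from_matrix([[-1,0,0],[0,1,0],[0,0,-1]])
    print("rot deg",np.degrees((R.inv()*G).as_rotvec()).round(2)," j6",sense()["joint_pos"][5].round(2))
E
python3 -c "
from h import *
to((-.035,0,.145));rot()"
```

```text
t 7.2 local [-0.0534 -0.0967  0.1849] toolx yaw 174.02 z [ 0.002  0.058 -0.998] F [-0.6  0.2 -0.5]
delta units [-0.73  3.77  1.81]
rot deg [ 3.33 -0.24 -0.26]  j6 0.08
```

Emit:
{"op": "play_rows", "data": {
  "deltas": [
    [[0,0,0,3.3,-0.2,-0.3,0],[-0.15,0.75,0.2,0,0,0,0],[-0.15,0.75,0.3,0,0,0,0],[-0.15,0.75,0.3,0,0,0,0],[-0.15,0.75,0.3,0,0,0,0],[-0.13,0.7,0.4,0,0,0,0],[0,0,0,0,0,0,0],[0,0,0,0,0,0,0]]
  ]
}}

```text
t: 8.0
tool_pos: [0.4584, 0.0996, 0.147]
eef_rot: [-0.001, 0.051, 0.999, 0.0]
wrist_force: [0.3, -0.3, 0.1]
finger_gap: 0.0003
```

```bash
python3 -c "
from h import *
to((-.035,0,.1325));rot()"
```

```text
t 8.0 local [-0.0356 -0.0041  0.147 ] toolx yaw 174.17 z [-0.002  0.    -1.   ] F [ 0.3 -0.3  0.1]
delta units [-0.02  0.17  0.58]
rot deg [ 0.02 -0.1  -0.1 ]  j6 0.32
```

Emit:
{"op": "play_rows", "data": {
  "deltas": [
    [[0,0.17,0.3,0,0,0,0],[0,0,0.28,0,0,0,0],[0,0,0.05,0,0,0,0],[0,0,0.05,0,0,0,0],[0,0,0.05,0,0,0,0],[0,0,0,0,0,0,0]]
  ]
}}

```text
t: 8.6
tool_pos: [0.4588, 0.1037, 0.1286]
eef_rot: [-0.001, 0.05, 0.999, 0.0]
wrist_force: [-3.0, -1.3, 3.0]
finger_gap: 0.0003
```

Emit:
{"op": "play_rows", "data": {
  "deltas": [
    [[0,0,0.04,0,0,0,0],[0,0,0.04,0,0,0,0],[0,0,0.04,0,0,0,0],[0,0,0,0,0,0,0]]
  ]
}}

```text
t: 9.0
tool_pos: [0.4589, 0.1039, 0.1255]
eef_rot: [-0.001, 0.05, 0.999, 0.0]
wrist_force: [-1.8, -1.3, 2.2]
finger_gap: -0.0002
```

Emit:
{"op": "play_rows", "data": {
  "deltas": [
    [[0,0,0.04,0,0,0,0],[0,0,0.02,0,0,0,0],[0,0,0,0,0,0,0]]
  ]
}}

```text
t: 9.3
tool_pos: [0.4591, 0.1039, 0.1249]
eef_rot: [-0.0, 0.05, 0.999, 0.0]
wrist_force: [-8.4, -3.0, 19.3]
finger_gap: 0.0001
```

At the stop (19 N). Retract up and towards the robot.

Emit:
{"op": "play_rows", "data": {
  "deltas": [
    [[0.2,0,-0.9,0,0,0,0],[0.6,0,-1,0,0,0,0],[0.7,0,-1,0,0,0,0],[0.7,0,-1,0,0,0,0],[0.7,0,-1,0,0,0,0],[0,0,0,0,0,0,0],[0,0,0,0,0,0,0],[0,0,0,0,0,0,0],[0,0,0,0,0,0,0],[0,0,0,0,0,0,0],[0,0,0,0,0,0,0],[0,0,0,0,0,0,0]]
  ]
}}

```text
t: 10.5
tool_pos: [0.387, 0.1111, 0.2465]
eef_rot: [-0.001, 0.05, 0.999, 0.0]
wrist_force: [-0.3, 0.8, -0.1]
finger_gap: 0.0
```

```bash
python3 - <<'E'
from h import *
S=viewer.get_image("side");T=viewer.get_image("top")
im=np.hstack([cv2.resize(p["image"][b:b+150,a:a+150],None,fx=2.6,fy=2.6,interpolation=2) for p,a,b in((S,170,100),(T,150,140))])
cv2.imwrite("pics/o1.png",im[...,::-1])
for n,p in(("S",S),("T",T)):
  print(n,[(np.round(d["location"],1).tolist(),round(d["p"],2)) for d in viewer.pinpoint("cap_a",p)])
  for y in(.045,0,-.045): print(y,[proj(p,w((.014,y,z))).round(1).tolist() for z in(.1,.112)])
E
```

```text
S [([251.5, 152.9], 0.56), ([248.2, 174.3], 0.45), ([244.0, 183.6], 0.41)]
0.045 [[251.9, 157.5], [251.9, 154.7]]
0 [[246.1, 172.5], [246.0, 169.8]]
-0.045 [[240.0, 188.0], [239.9, 185.5]]
T [([248.7, 213.0], 0.58), ([201.2, 211.7], 0.48), ([226.5, 210.1], 0.38)]
0.045 [[202.2, 208.9], [201.4, 208.5]]
0 [[224.7, 210.5], [224.2, 210.2]]
-0.045 [[247.3, 212.2], [247.1, 211.8]]
```

View pics/o1.png

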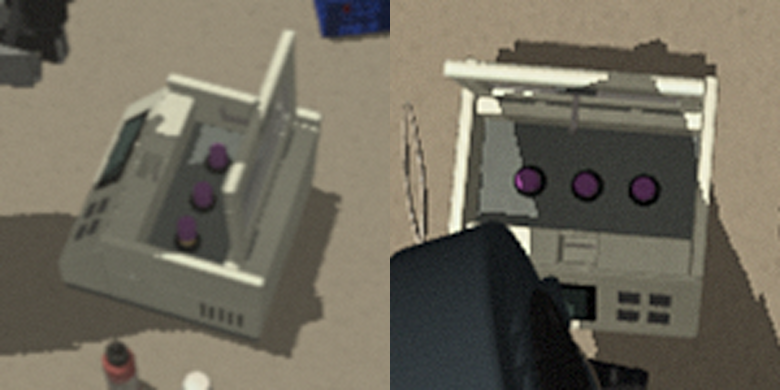

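```bash
python3 -c "
from h import *
to((.02,-.046,.145));rot(10)"
```

```text
t 10.7 local [-1.078e-01  2.000e-04  2.467e-01] toolx yaw 174.25 z [-0.002  0.001 -1.   ] F [0.  0.5 0.2]
delta units [-5.12 -1.85  4.06]
rot deg [  0.02 -10.1   -0.02]  j6 0.38
```

Emit:
{"op": "play_rows", "data": {
  "deltas": [
    [[0,-0.6,0,0,-5,0,0],[0,-0.6,0,0,-5,0,0],[-0.6,-0.6,0,0,0,0,0],[-0.9,0,0,0,0,0,0],[-0.9,0,0.3,0,0,0,0],[-0.9,0,0.5,0,0,0,0],[-0.5,0,0.6,0,0,0,0],[-0.3,0,0.6,0,0,0,0],[0,0,0.5,0,0,0,0],[0,0,0,0,0,0,0],[0,0,0,0,0,0,0]]
  ]
}}

```text
t: 11.8
tool_pos: [0.4934, 0.0552, 0.203]
eef_rot: [0.086, 0.05, 0.995, -0.004]
wrist_force: [-0.5, -1.2, -0.9]
finger_gap: 0.0002
```

```bash
python3 - <<'E'
from h import *
to((.02,-.046,.12));rot(10)
S=viewer.get_image("side");T=viewer.get_image("top")
im=np.hstack([cv2.resize(p["image"][b:b+150,a:a+150],None,fx=2.6,fy=2.6,interpolation=2) for p,a,b in((S,170,100),(T,150,140))])
cv2.imwrite("pics/o2.png",im[...,::-1])
E
```

```text
t 11.8 local [ 0.0037 -0.0449  0.203 ] toolx yaw 174.25 z [ 0.171 -0.017 -0.985] F [-0.5 -1.2 -0.9]
delta units [-0.07 -0.05  3.38]
rot deg [ 0.02 -0.11 -0.02]  j6 0.23
```

View pics/o2.png

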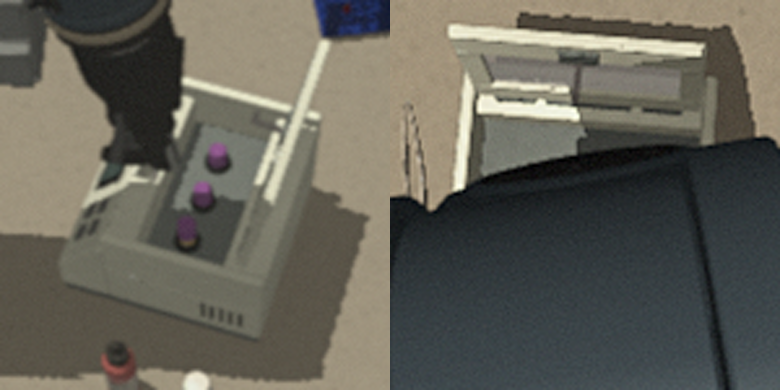

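Emit:
{"op": "play_rows", "data": {
  "deltas": [
    [[-0.04,-0.05,0.5,0,0,0,0],[-0.04,0,0.7,0,0,0,0],[0,0,0.7,0,0,0,0],[0,0,0.7,0,0,0,0],[0,0,0.4,0,0,0,0],[0,0,0.2,0,0,0,0],[0,0,0.1,0,0,0,0],[0,0,0,0,0,0,0]]
  ]
}}

```text
t: 12.7
tool_pos: [0.5098, 0.0524, 0.1222]
eef_rot: [0.086, 0.05, 0.995, -0.004]
wrist_force: [-0.4, 0.0, 0.0]
finger_gap: -0.0002
```

```bash
python3 - <<'E'
from h import *
to((.02,-.046,.102))
S=viewer.get_image("side");save(S,"s3.png",(190,120,300,230),5)
E
```

```text
t 12.7 local [ 0.0203 -0.046   0.1222] toolx yaw 174.25 z [ 0.172 -0.017 -0.985] F [-0.4  0.   0. ]
delta units [ 0.15 -0.    0.79]
```

View pics/s3.png

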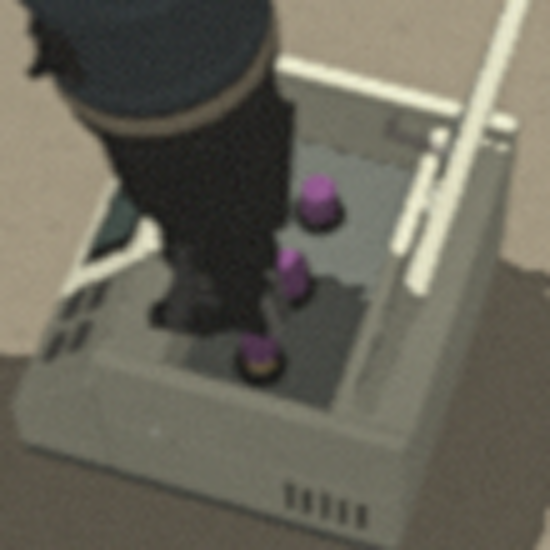

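Emit:
{"op": "play_rows", "data": {
  "deltas": [
    [[0.02,0,0.1,0,0,0,0],[0.02,0,0.1,0,0,0,0],[0.02,0,0.1,0,0,0,0],[0.02,0,0.1,0,0,0,0],[0,0,0,0,0,0,0]]
  ]
}}

```text
t: 13.25
tool_pos: [0.5092, 0.0524, 0.1113]
eef_rot: [0.086, 0.05, 0.995, -0.004]
wrist_force: [-0.3, 0.1, -0.7]
finger_gap: -0.0001
```

Emit:
{"op": "play_rows", "data": {
  "deltas": [
    [[0.02,0,0.1,0,0,0,0],[0.02,0,0.1,0,0,0,0],[0.01,0,0.06,0,0,0,0],[0,0,0,0,0,0,0]]
  ]
}}

```text
t: 13.65
tool_pos: [0.5092, 0.0524, 0.1048]
eef_rot: [0.086, 0.05, 0.995, -0.004]
wrist_force: [1.2, -0.5, 0.7]
finger_gap: -0.0002
```

Emit:
{"op": "play_rows", "data": {
  "deltas": [
    [[0.01,0,0.06,0,0,0,0],[0.01,0,0.05,0,0,0,0],[0,0,0,0,0,0,0]]
  ]
}}

```text
t: 13.95
tool_pos: [0.5092, 0.0524, 0.1021]
eef_rot: [0.086, 0.05, 0.995, -0.004]
wrist_force: [0.0, -0.4, 0.7]
finger_gap: 0.0002
```

```bash
python3 - <<'E'
from h import *
to((.02,-.046,.1))
S=viewer.get_image("side");save(S,"s4.png",(190,120,300,230),5)
E
```

```text
t 13.95 local [ 0.0197 -0.0461  0.1021] toolx yaw 174.24 z [ 0.171 -0.017 -0.985] F [ 0.  -0.4  0.7]
delta units [0.   0.   0.08]
```

View pics/s4.png

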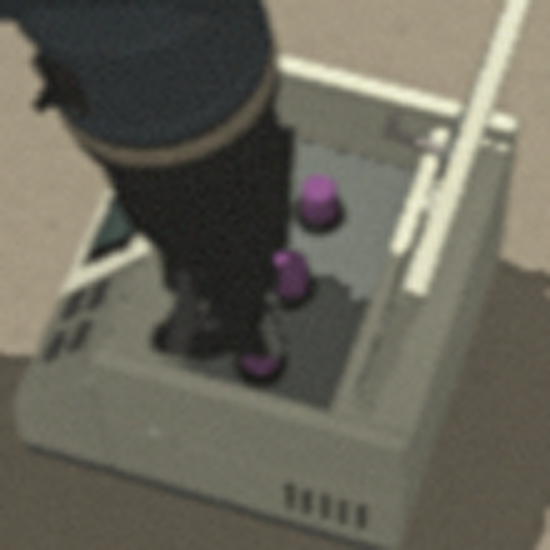

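Emit:
{"op": "play_rows", "data": {
  "deltas": [
    [[0.01,0,0.04,0,0,0,0],[0.01,0,0.04,0,0,0,0],[0,0,0,0,0,0,0]]
  ]
}}

```text
t: 14.3
tool_pos: [0.5096, 0.0525, 0.1009]
eef_rot: [0.087, 0.05, 0.995, -0.004]
wrist_force: [-3.6, -0.8, 12.8]
finger_gap: 0.0002
```

Emit:
{"op": "play_rows", "data": {
  "deltas": [
    [[0,0,-0.3,0,0,0,0],[0.1,0,-0.8,0,0,0,0],[0.1,0,-1,0,0,0,0],[0.1,0,-1,0,0,0,0],[0.1,0.3,-1,0,0,0,0],[0.1,0.4,-1,0,0,0,0],[0,0.4,-1,0,5,0,0],[0,0.4,-1,0,5,0,0],[0,0.4,-0.6,0,0,0,0],[0,0,0,0,0,0,0],[0,0,0,0,0,0,0]]
  ]
}}

```text
t: 15.4
tool_pos: [0.4732, 0.1035, 0.2876]
eef_rot: [-0.001, 0.05, 0.999, 0.0]
wrist_force: [0.3, 0.1, -0.5]
finger_gap: -0.0001
```

```bash
python3 - <<'E'
from h import *
to((.13,0,.29));rot(0)
S=viewer.get_image("side");save(S,"s5.png",(190,110,310,230),5)
print([(np.round(d["location"],1).tolist(),round(d["p"],2)) for d in viewer.pinpoint("cap_a",S)])
E
```

```text
t 15.4 local [-0.0212  0.0012  0.2876] toolx yaw 174.28 z [-0.002  0.    -1.   ] F [ 0.3  0.1 -0.5]
delta units [-6.05 -0.05 -0.11]
rot deg [ 0.01 -0.1   0.01]  j6 0.31
[([245.4, 189.1], 0.63), ([253.2, 154.5], 0.59), ([246.3, 171.6], 0.47), ([272.1, 171.2], 0.18)]
```

View pics/s5.png

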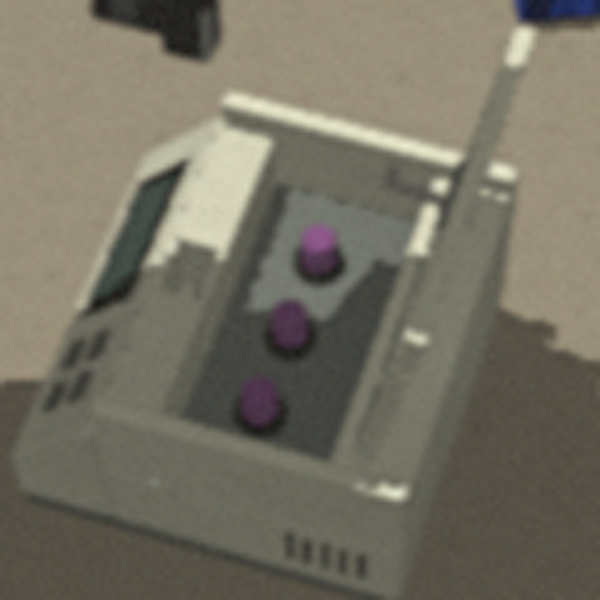

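Emit:
{"op": "play_rows", "data": {
  "deltas": [
    [[-0.5,0,0,0,-0.1,0,0],[-0.9,0,0,0,0,0,0],[-0.9,0,0,0,0,0,0],[-0.9,0,0,0,0,0,0],[-0.9,0,0,0,0,0,0],[-0.9,0,0,0,0,0,0],[-0.9,0,0,0,0,0,0],[-0.25,0,0,0,0,0,0],[0,0,0,0,0,0,0],[0,0,0,0,0,0,0]]
  ]
}}

```text
t: 16.5
tool_pos: [0.6259, 0.0881, 0.288]
eef_rot: [-0.0, 0.05, 0.999, 0.0]
wrist_force: [-0.0, 0.2, -0.2]
finger_gap: -0.0001
```

Emit:
{"op": "play_rows", "data": {
  "deltas": [
    [[0,0,0.5,0,0,0,0],[0,0,0.6,0,0,0,0],[0,0,0.6,0,0,0,0],[0,0,0.5,0,0,0,0],[0,0,0,0,0,0,0]]
  ]
}}

```text
t: 17.0
tool_pos: [0.6249, 0.0883, 0.2322]
eef_rot: [-0.001, 0.05, 0.999, 0.0]
wrist_force: [-0.8, -0.2, -0.7]
finger_gap: 0.0
```

```bash
python3 - <<'E'
from h import *
to((.1,0,.235));rot(0)
h=np.array([.075,.1255])
for th in(1.75,1.6,1.4,1.2,1.,.8,.6,.4,.3,.2,.1,0,-.03):
    s=.118-.008*(1.75-th)/1.75
    if th<.3: s+=0.006*(1-max(th,0)/.3)
    c,sn=np.cos(th),np.sin(th)
    C=h+s*np.array([-c,sn])+.0045*np.array([sn,c])
    print(th,(C+[.011,0]).round(4))
E
```

```text
t 17.0 local [0.1312 0.0012 0.2322] toolx yaw 174.27 z [-0.002  0.    -1.   ] F [-0.8 -0.2 -0.7]
delta units [ 1.25 -0.05 -0.11]
rot deg [ 0.   -0.11 -0.  ]  j6 0.24
1.75 [0.1115 0.2408]
1.6 [0.0939 0.2426]
1.4 [0.0707 0.241 ]
1.2 [0.0483 0.2348]
1.0 [0.0279 0.2243]
0.8 [0.01   0.2102]
0.6 [-0.0045  0.1929]
0.4 [-0.0152  0.1732]
0.3 [-0.0191  0.1627]
0.2 [-0.0238  0.1523]
0.1 [-0.0274  0.1414]
0 [-0.03  0.13]
-0.03 [-0.0299  0.1265]
```

Emit:
{"op": "play_rows", "data": {
  "deltas": [
    [[0.3,-0.05,-0.05,0,0,0,0],[0.4,0,-0.08,0,0,0,0],[0.3,0,-0.07,0,0,0,0],[0.3,0,-0.07,0,0,0,0],[0.2,0,0,0,0,0,0],[0.3,0,-0.01,0,0,0,0],[0.3,0,-0.01,0,0,0,0],[0.3,0,-0.02,0,0,0,0]]
  ]
}}

```text
t: 17.8
tool_pos: [0.5658, 0.0931, 0.2407]
eef_rot: [-0.0, 0.05, 0.999, 0.0]
wrist_force: [3.2, -0.7, -2.4]
finger_gap: -0.0002
```

Emit:
{"op": "play_rows", "data": {
  "deltas": [
    [[0.3,0,0.07,0,0,0,0],[0.3,0,0.07,0,0,0,0],[0.3,0,0.07,0,0,0,0],[0.28,0,0.12,0,0,0,0],[0.27,0,0.14,0,0,0,0],[0.27,0,0.16,0,0,0,0]]
  ]
}}

```text
t: 18.4
tool_pos: [0.5231, 0.0974, 0.2249]
eef_rot: [0.0, 0.05, 0.999, 0.0]
wrist_force: [1.2, -0.1, 3.5]
finger_gap: -0.0003
```

```bash
python3 - <<'E'
from h import *
to((.01,0,.2102))
S=viewer.get_image("side");save(S,"s6.png",(170,90,310,230),4.2)
E
```

```text
t 18.4 local [2.900e-02 1.000e-04 2.249e-01] toolx yaw 174.25 z [ 0.     0.001 -1.   ] F [ 1.2 -0.1  3.5]
delta units [ 0.76 -0.01  0.59]
```

View pics/s6.png

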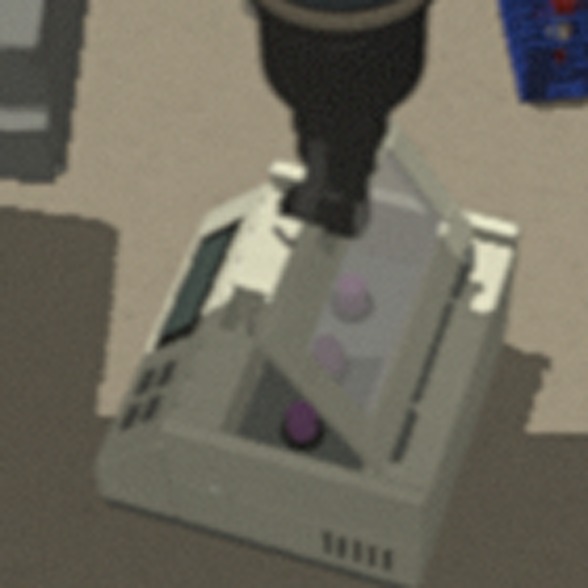

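The finger is on the outer face near the front edge and the lid is half way down, as planned. Continue.

Emit:
{"op": "play_rows", "data": {
  "deltas": [
    [[0.25,0,0.18,0,0,0,0],[0.25,0,0.2,0,0,0,0],[0.24,0,0.2,0,0,0,0],[0.2,0,0.22,0,0,0,0],[0.2,0,0.23,0,0,0,0],[0.18,0,0.24,0,0,0,0],[0.15,0,0.26,0,0,0,0],[0.14,0,0.26,0,0,0,0],[0.14,0,0.27,0,0,0,0]]
  ]
}}

```text
t: 19.35
tool_pos: [0.4798, 0.1018, 0.173]
eef_rot: [-0.0, 0.05, 0.999, 0.0]
wrist_force: [-0.4, 0.2, 3.9]
finger_gap: 0.0002
```

Emit:
{"op": "play_rows", "data": {
  "deltas": [
    [[0.08,0,0.21,0,0,0,0],[0.08,0,0.21,0,0,0,0],[0.1,0,0.21,0,0,0,0],[0.09,0,0.21,0,0,0,0],[0.07,0,0.22,0,0,0,0],[0.07,0,0.22,0,0,0,0],[0.05,0,0.15,0,0,0,0],[0,0,0,0,0,0,0]]
  ]
}}

```text
t: 20.15
tool_pos: [0.4663, 0.1031, 0.1373]
eef_rot: [-0.0, 0.05, 0.999, 0.0]
wrist_force: [1.3, -0.2, 2.8]
finger_gap: 0.0
```

```bash
python3 - <<'E'
from h import *
to((-.033,0,.1305))
E
```

```text
t 20.15 local [-2.810e-02  1.000e-04  1.373e-01] toolx yaw 174.25 z [-0.001  0.    -1.   ] F [ 1.3 -0.2  2.8]
delta units [ 0.2  -0.    0.27]
```

Emit:
{"op": "play_rows", "data": {
  "deltas": [
    [[0.1,0,0.1,0,0,0,0],[0.1,0,0.1,0,0,0,0],[0,0,0.08,0,0,0,0],[0,0,0.06,0,0,0,0],[0,0,0.06,0,0,0,0],[0,0,0.04,0,0,0,0],[0,0,0.03,0,0,0,0],[0,0,0,0,0,0,0]]
  ]
}}

```text
t: 20.95
tool_pos: [0.4616, 0.1036, 0.126]
eef_rot: [-0.0, 0.05, 0.999, 0.0]
wrist_force: [-2.2, -0.0, 3.6]
finger_gap: 0.0004
```

Emit:
{"op": "play_rows", "data": {
  "deltas": [
    [[0,0,0.03,0,0,0,0],[0,0,0.03,0,0,0,0],[0,0,0,0,0,0,0]]
  ]
}}

```text
t: 21.25
tool_pos: [0.4618, 0.1036, 0.1252]
eef_rot: [0.0, 0.05, 0.999, 0.0]
wrist_force: [-6.4, -0.6, 13.5]
finger_gap: 0.0001
```

Hard stop reached; let go upwards and watch.

Emit:
{"op": "play_rows", "data": {
  "deltas": [
    [[0,0,-0.1,0,0,0,0],[0,0,-0.3,0,0,0,0],[0.3,0,-1,0,0,0,0],[0.6,0,-1,0,0,0,0],[0.9,0,-1,0,0,0,0],[0.9,0,-1,0,0,0,0],[0.9,0,-0.5,0,0,0,0],[0,0,0,0,0,0,0],[0,0,0,0,0,0,0],[0,0,0,0,0,0,0],[0,0,0,0,0,0,0],[0,0,0,0,0,0,0]]
  ]
}}

```text
t: 22.45
tool_pos: [0.3724, 0.1124, 0.2466]
eef_rot: [-0.0, 0.05, 0.999, 0.0]
wrist_force: [0.3, -0.4, -0.2]
finger_gap: 0.0002
```

```bash
python3 - <<'E'
from h import *
S=viewer.get_image("side");T=viewer.get_image("top")
im=np.hstack([cv2.resize(p["image"][b:b+150,a:a+150],None,fx=2.6,fy=2.6,interpolation=2) for p,a,b in((S,170,120),(T,150,140))])
cv2.imwrite("pics/end.png",im[...,::-1])
to((0,0,.2))
E
```

```text
t 22.55 local [-1.225e-01  1.000e-04  2.468e-01] toolx yaw 174.24 z [-0.001  0.    -1.   ] F [-0.3 -0.5 -0.4]
delta units [-4.9  -0.    1.87]
```

View pics/end.png

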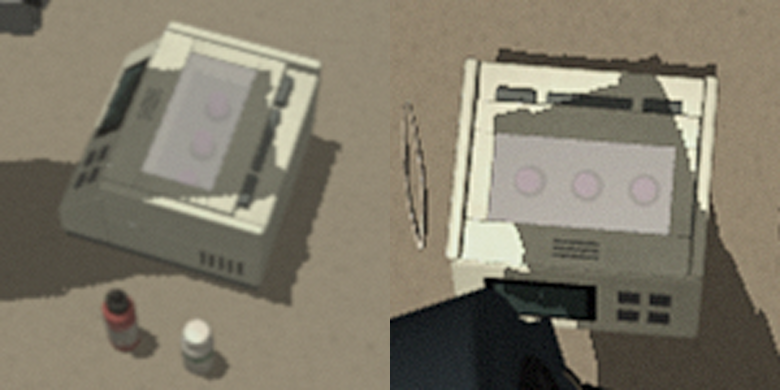

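The lid stayed shut more than 1 s after I let go, and the dropper, vial and forceps are where they were. I'm handing the job in.

```bash
python3 -c "
from bench import env
print(env.close_job())"
```

```text
the job is handed in; nothing more can be done
None
```

The job is done and handed in at about 22.6 s of the 54 s allowed; no verdict was reported.

- **Opening:** I pressed the lid's front to its stop (19 N at the wrist) and let go. The side picture showed it spring fully open.
- **Tube:** The proud tube was the one in the right-hand (-y) well. I pushed it straight down with the shut fingertips until it met its hard stop (about 13 N). The side picture afterwards showed all three caps level.
- **Closing:** I swung the lid down with the fingertips on its outer face and pressed it to its stop (about 13.5 N). About 1 s after I let go, the last pictures showed it shut flat and staying down. The dropper, vial and forceps appeared in their places, and the robot was touching nothing.

- **Early wrist problem:** On the first approach the last joint ran into its range limit (3.14 rad) because I had its turning direction wrong. I turned the tool half round and carried on, and nothing was touched.
- **Weak force reading:** The wrist force stayed near zero while the tube was going down, below the 4 to 8 N expected. I relied on the pictures and the hard-stop force to judge it home.

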